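# Put the mixed-up knobs of a control unit back on their own dials

### The arm

A 6-joint arm with a two-finger parallel gripper is mounted at the origin on a cart in front of the work surface, level with it; the furniture and walls round the work are solid. World frame = base frame: x ahead of the robot, y to its left, z up, the work surface at z = 0. Lengths are in m, angles in rad, forces in N, time in s.
With the tool pointing down it reaches from about 0.35 to 0.775 m from the base axis. Payload 5.5 kg.
Tool frame: the origin (TCP) lies midway between the tips of the shut fingers; the grasp point (between the pads) lies 19 mm behind it; z points along the fingers, y is the line along which they close (so a half turn about z gives the same grasp; the last joint's range is limited). The gripper opens to 85 mm and grips with 20 to 120 N. Pads are 22 mm wide; open, the fingers measure 114 mm over their backs; the gripper's body (76 mm by 85 mm) begins 54 mm behind the grasp point. The pads swing forward as they close: fully open they stand 13 mm farther back than shut.
Start: joints at [-1.466, 0.313, 0.046, 1.304, 0, 1.431], TCP at [0.139, -0.558, 0.231] pointing down, gripper open.
Joint ranges: [-2.76, 2.76], [-0.86, 1.69], [-1.03, 1.26], [-2.2, 2.34], [-1.47, 1.5], [-3.14, 3.14]. Speed limits (rad/s): [2.57, 2.57, 3.14, 3.14, 3.14, 3.14].

### API

Orientations are given as a unit quaternion [w, x, y, z].
In Python, from workcell import env gives the robot as it stands.
- The arm moves only by the tool move_arm, never from a script. Its argument "targets" is a list of rows, each a list of 3 entries, a list of its own where there are three numbers: the shift along the tool's x, y, z in mm, then the turn, a rotation vector about the tool's x, y, z in units of 10 degrees (1.0 is 10 degrees), then the closure, from -1 (fully open) to 1 (shut). In form: [[[dx, dy, dz], [ax, ay, az], gripper], ...]. A call has 1 to 5 rows; each row is the pose to reach, as a shift and turn from the pose commanded when the call began, along the tool's axes at that moment; what a row does not reach only later rows make up. A row lasts 1/8 s, in which the tool goes at most 62.5 mm and 10.7 degrees, less where a joint would pass 70% of its speed; a pose out of reach is approached as far as the arm can. A call with a gripper value outside its range is refused whole. The fingers move at their own pace and stop on an object; "squeeze" is the grip in N (left out, the last holds). Time passes only in rows, so rows that repeat a pose let the fingers close. It gives the time, the measured TCP pose, the force, the opening and the grip force at its end, in the units of the state.
- env.get_state(): the state, without advancing time (a new reading comes with each control period).
- env.read_camera(name): name is "scene" or "top"; returns a dict with "pixels" (400x640x3 uint8, red, green, blue), "fovy" (degrees; the focal length in pixels is half the picture's height over the tangent of half this angle, whatever the lens; pixels are square), "cx", "cy" (the principal point, pixels), "dist_coeffs" ([k1, k2, p1, p2, k3] as OpenCV has them; the pictures are not rectified), "extrinsics" (4x4, takes a point from world to camera coordinates). Camera axes: x right, y up, looking along -z (the intrinsics and any distortion apply to the point x, -y, -z); pixel columns grow to the right and rows downward; lengths in m; the calibration is good to about 2 mm. A picture is of the moment at which its call begins. There is no depth.
- env.hand_in(): hands the job in; it is judged then, once.
Trained networks look in a picture, given as the dict that the camera call returned (one of the last four; its "shot" number tells which), for a name from the list of things; names that differ only in an ending like _2 or _b are one class to them, and where a whole thing is asked for, a point or a joint stands for the part that bears it (a point fixed in the world has none). Each returns a list of dicts, best first, with "confidence" (0 to 1); they miss things now and then, are a little off and sometimes report something else, mostly with a low value. They report only what shows in the picture. A call takes as long as a camera call. They do not tell look-alikes from the thing itself.
- env.spot_in(thing, picture): "centre" ([x, y, z] in m, in world coordinates, good to about 4 mm: the middle of the surface that is visible of it).
- env.regions_of(thing, picture): "mask" (400x640 bool, what is visible of it).
- env.landmark_of(thing, picture): "centre" ([x, y, z] in m, in world coordinates, good to about 4 mm: a listed point, or the origin of a listed thing).
The state is a dict: "clock": time; "joint_pos": joint angles; "qvel": joint speeds; "tau": joint torques, N m; "tcp_pos": TCP position; "orientation": TCP orientation; "wrist_force": force on the tool from outside, world axes, zero at the start; "ft_torque": the same for the moment, N m; "finger_gap": finger opening in m; "grip_force": force on a finger pad.
Only numpy, scipy, OpenCV 4.12 (cv2) and the standard library are available. Lean on these libraries where they do the work, as an engineer would, in place of code of your own. Each camera call takes 0.05 s, during which the arm holds its last target. There are 200 camera calls.

### The job

The four knobs of this control unit were pushed back on the wrong shafts after its front panel was cleaned. Put every knob on the shaft where it belongs, right down on its seat: each round knob inside the recess ring made for its size, and the pointer knob on the square plate. Only one knob goes on a shaft at a time, so park knobs on the free bench meanwhile, and leave the multimeter and the tape roll where they lie.

Things in the scene. Friction and masses are not known exactly. Their poses are not given: they have to be found in the camera images.
- knob_small: Small round black knob with a white line on top, 24 mm across, 26 mm high. Belongs on dial_small. Like all four knobs: origin at the centre of its underside, z up; hole open below, on the axis, 17 mm across, 18 mm deep. Let go over a shaft with its axis within some 4 mm, it drops down onto it by itself and sits loosely, with about 2 mm of play to every side.
- knob_medium: Medium round black knob with a white line on top, 38 mm across, 26 mm high. Origin and hole as for knob_small. Belongs on dial_medium.
- knob_large: Large round black knob with a white line on top, 52 mm across, 26 mm high. Origin and hole as for knob_small. Belongs on dial_large.
- knob_pointer: Black pointer knob, 35 mm high: a round foot 28 mm across and 19 mm high carries a bar 14 mm wide along its x (from x = -20 to +21 mm, pointed at the +x end), 19 to 35 mm above the underside. Grip it across the bar. Origin and hole as for knob_small. Belongs on dial_square.
- dial_small: Bright round scale plate 56 mm across, smallest recess ring: 30 mm across inside, 36 outside, 3 mm high. Origin: on its axis on the panel; z up, y along the row of dials, x across it. Seat for a knob: the plate, 1.5 mm above the origin (a larger knob lies on the ring, 3 mm higher). In the middle a bush 13 mm across, 5 mm high, tapering to a 6 mm shaft; its tip is 16 mm above the seat.
- dial_medium: Bright round scale plate 70 mm across, middle recess ring: 44 mm across inside, 50 outside, 3 mm high. Origin, axes, seat, bush and shaft as for dial_small. The four dials lie in one row, in any order, 90 mm apart, on the face-up panel of the control unit: a heavy fixed steel box, panel 384 x 130 mm, level, 58 mm above the bench; it stands turned a little.
- dial_large: Bright round scale plate 84 mm across, largest recess ring: 58 mm across inside, 64 outside, 3 mm high. Origin, axes, seat, bush and shaft as for dial_small.
- dial_square: Bright square plate, 64 x 64 mm, with five dots and no ring; in its middle a round boss 30 mm across, 3 mm high. Origin and axes as for dial_small. Seat for a knob: the top of the boss, 4.5 mm above the origin; bush and shaft above it as on the other dials.
- meter: Yellow and black multimeter on its back on the bench to the left of the control unit, 132 x 68 x 40 mm, long along its x. Origin: centre of its underside. It must stay where it lies.
- tape: Roll of black insulating tape, 65 mm across, 18 mm high, on the bench on the robot's side of the control unit, at the left. Origin: centre of its underside. It must stay where it lies. The bench along the unit on the robot's side, from 80 to 220 mm to the right of the roll, is free for parking knobs.
There are look-alikes about, which are no part of the job. Leave any green look-alike of the knob_small alone. What is shaped like the knob_medium but green is not meant.

How it is judged:
By the outcome, as a careful person would: the job done as asked, in the order asked, and still so for the second after the job is handed in, with the robot touching nothing.
It also fails if it takes over 122 s, if anything falls off the work surface, if the arm or the gripper's body presses on something with over 40 N, if the wrist force passes 120 N, or if a joint passes its speed limit or range.

## Working session

There is one attempt and no reset: what is moved stays moved. The work goes in short steps, Python scripts to look and compute and a tool call to move; the robot and the scene stay as the last step left them, time stands still between calls to the robot, and variables do not carry over. Pictures are saved under pics/ and viewed, at most 14 in all, crops included, and the job is handed in when it is done.

Besides the shell and the picture viewer there is one more tool, called after "Request:" as name(argument=value, ...), one argument or row to a line, values as JSON. move_arm: Moves the arm, as the interface text tells. Its arguments: {"type":"object","properties":{"targets":{"type":"array","items":{"type":"array"}},"squeeze":{"type":"number"}},"required":["targets"]}

```bash
mkdir -p pics; cat > h.py <<'E'
import numpy as np, cv2
from workcell import env
def K(p):
    f=200/np.tan(np.radians(p["fovy"])/2); return np.array([[f,0,p["cx"]],[0,f,p["cy"]],[0,0,1]])
def proj(p,X):
    X=np.atleast_2d(X); c=(np.c_[X,np.ones(len(X))]@np.array(p["extrinsics"]).T)[:,:3]*[1,-1,-1]
    return cv2.projectPoints(c,np.zeros(3),np.zeros(3),K(p),np.array(p["dist_coeffs"],float))[0][:,0]
def ray(p,uv,z):
    n=cv2.undistortPoints(np.array([[uv]],float),K(p),np.array(p["dist_coeffs"],float))[0,0]
    E=np.array(p["extrinsics"]); d=E[:3,:3].T@np.array([n[0],-n[1],-1]); o=-E[:3,:3].T@E[:3,3]
    return o+d*(z-o[2])/d[2]
def save(p,n,crop=None,s=1):
    im=p["pixels"][:,:,::-1]
    if crop: a,b,c,d=crop; im=im[b:d,a:c]
    cv2.imwrite("pics/"+n,cv2.resize(im,None,fx=s,fy=s,interpolation=cv2.INTER_CUBIC))
E
python3 - <<'E'
from h import *
for n in ("top","scene"):
    p=env.read_camera(n); save(p,n+"0.png",s=1.25)
    for t in "knob_small knob_medium knob_large knob_pointer dial_small dial_medium dial_large dial_square meter tape".split():
        for r in env.landmark_of(t,p)[:3]:
            print(n,t,round(r["confidence"],2),np.round(r["centre"],3),proj(p,r["centre"])[0].round())
print(env.get_state())
E
```

```text
top knob_small 0.65 [ 0.59  -0.031 -0.002] [406. 167.]
top knob_small 0.42 [0.543 0.077 0.058] [374. 177.]
top knob_medium 0.64 [0.404 0.107 0.004] [364. 227.]
top knob_medium 0.55 [0.537 0.159 0.063] [347. 179.]
top knob_large 0.63 [0.526 0.253 0.063] [315. 183.]
top knob_pointer 0.64 [0.521 0.343 0.059] [285. 186.]
top knob_pointer 0.64 [ 0.464  0.555 -0.001] [217. 210.]
top dial_small 0.57 [0.533 0.161 0.06 ] [346. 181.]
top dial_medium 0.62 [0.552 0.073 0.054] [376. 175.]
top dial_medium 0.31 [0.524 0.256 0.065] [314. 184.]
top dial_large 0.6 [0.516 0.343 0.056] [285. 187.]
top dial_square 0.69 [0.526 0.254 0.06 ] [315. 184.]
top meter 0.93 [0.463 0.558 0.002] [216. 210.]
top tape 0.73 [ 0.355  0.375 -0.003] [276. 244.]
scene knob_small 0.77 [0.544 0.074 0.059] [404. 242.]
scene knob_medium 0.89 [0.534 0.158 0.063] [374. 225.]
scene knob_medium 0.89 [ 0.402  0.107 -0.001] [334. 281.]
scene knob_medium 0.5 [0.516 0.341 0.058] [321. 198.]
scene knob_pointer 0.59 [0.518 0.341 0.061] [322. 197.]
scene knob_pointer 0.42 [0.528 0.252 0.064] [346. 209.]
scene dial_small 0.49 [0.536 0.15
[... 235 characters left out ...]
.]
{'clock': 1.1, 'joint_pos': array([-1.46560666e+00,  3.13223247e-01,  4.61495712e-02,  1.30360020e+00,
        6.65175734e-06,  1.43119815e+00]), 'qvel': array([-0.00155767, -0.00149314,  0.00081649,  0.00065375,  0.00220732,
        0.00040262]), 'tau': array([ 6.26473320e-04, -4.80484486e+01,  2.98814267e+01,  5.36518364e-04,
       -5.35097786e-05, -1.96730056e-06]), 'tcp_pos': array([ 0.13935208, -0.5579256 ,  0.23133025]), 'orientation': array([6.12723423e-05, 9.92519208e-01, 1.22088568e-01, 2.27212204e-06]), 'wrist_force': array([ 0.8252043 , -0.22759309, -0.54090136]), 'ft_torque': array([ 0.02909744, -0.00260539,  0.02221277]), 'grip_force': 0.0, 'finger_gap': 0.08564974332538008}
```

View pics/scene0.png

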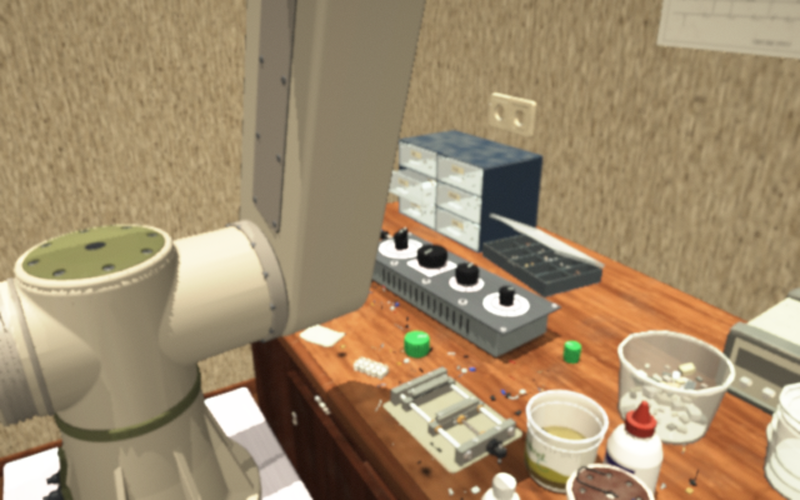

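View pics/top0.png

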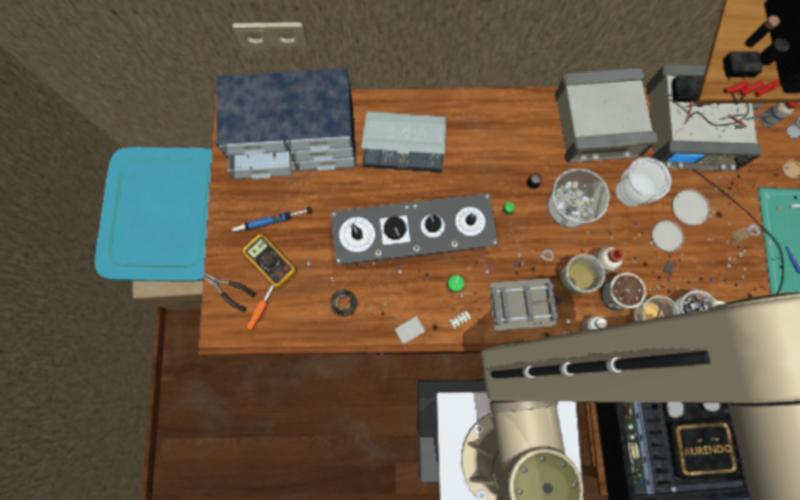

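```bash
python3 - <<'E'
from h import *
p=env.read_camera("scene"); save(p,"s1.png",(280,150,480,310),4)
q=env.read_camera("top"); save(q,"t1.png",(250,140,430,260),4)
for n,p in(("s",p),("t",q)):
    E=np.array(p["extrinsics"]); print(n,p["fovy"],(-E[:3,:3].T@E[:3,3]).round(3))
E
```

```text
s 46.30563383802951 [-0.011 -0.525  0.508]
t 49.640573876139825 [0.195 0.256 1.294]
```

View crops.

Scene and top pictures: the row on the panel at top0 px (357,234), (396,229), (433,224) and (470,219) holds the knobs pointer, large, medium and small. The look-alikes are green: a small one at (508,208) and a medium one at (456,283). There is also a dark odd thing at (535,180), off the unit. The meter is at (268,260) and the tape at (343,302). I'll check the choice in a close crop.

View pics/t1.png

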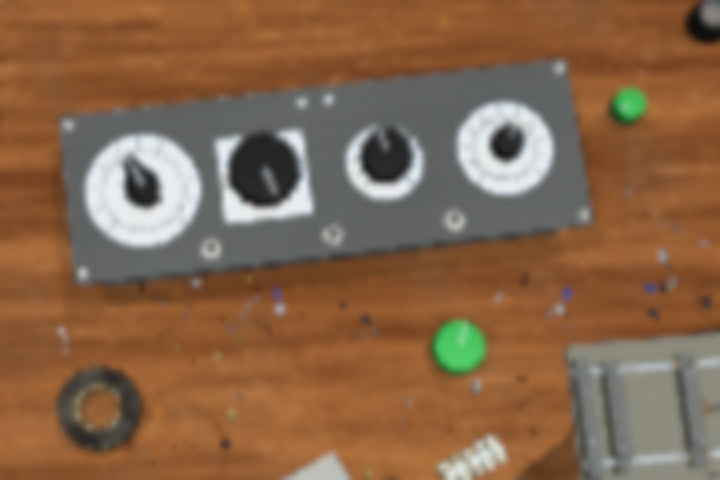

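View pics/s1.png

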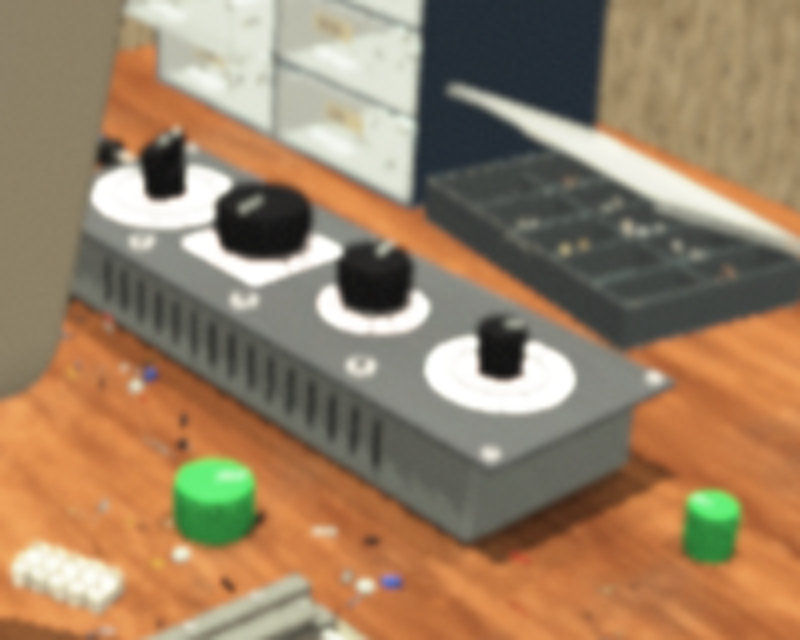

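Crops: the row from left to right is a pointer knob on the large-ring dial, t1 px (143,188); a large knob on the square plate (265,170); a medium knob on the small dial (385,158); and a small knob on the medium-ring dial (505,148). All four are black. The green ones at (629,105) and (460,347) are left alone. Next I'll measure the dial row and the pointer's bar.

```bash
python3 - <<'E'
from h import *
from scipy.optimize import least_squares
ap=np.array([[.519,.343],[.526,.254],[.535,.16],[.545,.074]]); R=[.042,.032,.028,.035]
obs={}
for n in("top","scene"):
    p=env.read_camera(n); g=p["pixels"].min(2)
    for i in range(4):
        t=np.linspace(0,2*np.pi,40); c=proj(p,np.c_[ap[i,0]+(R[i]+.012)*np.cos(t),ap[i,1]+(R[i]+.012)*np.sin(t),0*t+.0595])
        m=np.zeros(g.shape,np.uint8); cv2.fillPoly(m,[c.astype(np.int32)],1)
        b=((g>165)&(m>0)).astype(np.uint8)
        k,l,s,_=cv2.connectedComponentsWithStats(b); j=1+s[1:,4].argmax()
        h=cv2.convexHull(np.argwhere(l==j)[:,::-1].astype(np.float32))[:,0]
        w=np.array([ray(p,q,.0595)[:2] for q in h]).astype(np.float32)
        (cx,cy),(a,bb),_=cv2.fitEllipse(w) if i!=1 else cv2.minAreaRect(w)
        print(n,i,round(cx,4),round(cy,4),"size",round(a,3),round(bb,3)); obs[n,i]=(cx,cy)
    obs[n,'p']=p
for ns in(["top"],["scene"],["top","scene"]):
    f=lambda v:np.concatenate([np.array([v[0]+np.cos(v[2])*.09*(1.5-i),v[1]+np.sin(v[2])*.09*(1.5-i)])-obs[n,i] for n in ns for i in range(4)])
    r=least_squares(f,[.53,.2,1.66],x_scale=[.01,.01,.1],loss='soft_l1',f_scale=.002); v=r.x
    print(ns,v.round(4),np.degrees(v[2]).round(1),(f(v)*1000).round(1))
    print([(v[:2]+.09*(1.5-i)*np.array([np.cos(v[2]),np.sin(v[2])])).round(4).tolist() for i in range(4)])
# knobs
for i,(t,z) in enumerate([("knob_pointer",.0595+.035),("knob_large",.0625+.026),("knob_medium",.0625+.026),("knob_small",.0595+.026)]):
    p=obs["top",'p']; C=v[:2]+.09*(1.5-i)*np.array([np.cos(v[2]),np.sin(v[2])])
    for r in env.regions_of(t,p):
        m=r["mask"]; q=np.argwhere(m)[:,::-1].astype(float)
        w=np.array([ray(p,u,z)[:2] for u in q]); 
        if np.hypot(*(w.mean(0)-C))<.03:
            e,V=np.linalg.eigh(np.cov(w.T)); print(t,len(q),w.mean(0).round(4),np.degrees(np.arctan2(V[1,1],V[0,1])).round(0),(4*np.sqrt(e)).round(3))
E
```

```text
top 0 0.5165 0.3418 size 0.083 0.085
top 1 0.5255 0.2522 size 0.065 0.064
top 2 0.534 0.1631 size 0.054 0.055
top 3 0.5445 0.0732 size 0.068 0.07
scene 0 0.5145 0.3406 size 0.086 0.101
scene 1 0.5175 0.2502 size 0.068 0.089
scene 2 0.5329 0.161 size 0.059 0.067
scene 3 0.5423 0.0715 size 0.074 0.08
['top'] [0.5301 0.2076 1.6738] 95.9 [-0.2  0.  -0.   0.2  0.7 -0.3 -0.4  0.1]
[[0.5162, 0.3419], [0.5255, 0.2523], [0.5348, 0.1628], [0.544, 0.0733]]
['scene'] [0.5276 0.2058 1.6774] 96.1 [-1.3 -0.6  5.3  0.4 -0.5  0.1 -0.4  0.1]
[[0.5133, 0.34], [0.5228, 0.2505], [0.5324, 0.1611], [0.542, 0.0716]]
['top', 'scene'] [0.529  0.2067 1.6746] 95.9 [-1.5 -0.8 -1.2 -0.7 -0.4 -1.2 -1.5 -0.8  0.5  0.4  6.8  1.3  0.8  1.
  0.7  1. ]
[[0.515, 0.341], [0.5243, 0.2515], [0.5337, 0.1619], [0.543, 0.0724]]
knob_pointer 95 [0.5128 0.3406] -163.0 [0.027 0.04 ]
knob_large 237 [0.5227 0.2521] 173.0 [0.048 0.055]
knob_medium 168 [0.5333 0.1638] 176.0 [0.042 0.045]
knob_small 58 [0.5415 0.0746] 163.0 [0.024 0.028]
```

```bash
cat >> h.py <<'E'
def sil(p,x,y,z,yaw,S):
    c,s=np.cos(yaw),np.sin(yaw); t=np.linspace(0,2*np.pi,24)
    foot=[[.014*np.cos(a),.014*np.sin(a),h] for a in t for h in(0,.019)]
    bar=[[a,b,h] for a,b in((-.02,-.007),(-.02,.007),(.014,-.007),(.014,.007),(.021,0)) for h in(.019,.035)]
    m=np.zeros((400*S,640*S),np.uint8)
    for P in(foot,bar):
        P=np.array(P); W=np.c_[x+c*P[:,0]-s*P[:,1],y+s*P[:,0]+c*P[:,1],z+P[:,2]]
        cv2.fillPoly(m,[cv2.convexHull(((proj(p,W)+.5)*S).astype(np.int32))],1)
    return m
def fitptr(cams,x,y,z,r=.004,yaws=range(0,360,5),thr=90):
    S=4; best=[]
    for n in cams:
        p=env.read_camera(n); g=cv2.resize(p["pixels"].max(2),None,fx=S,fy=S,interpolation=cv2.INTER_CUBIC)
        roi=cv2.dilate(np.max([sil(p,x,y,z,a,S) for a in np.arange(0,6.28,.3)],0),np.ones((25,25)))
        best.append((p,(g<thr)&(roi>0)))
    out=[]
    for dx in np.arange(-r,r+1e-6,.002):
        for dy in np.arange(-r,r+1e-6,.002):
            for a in yaws:
                s=0
                for p,b in best:
                    m=sil(p,x+dx,y+dy,z,np.radians(a),S)>0; s+=(m&b).sum()/(m|b).sum()
                out.append((round(s/len(best),3),round(x+dx,4),round(y+dy,4),a))
    return sorted(out)[::-1][:6]
E
python3 - <<'E'
from h import *
for c in(["top"],["scene"],["top","scene"]): print(c,*fitptr(c,.516,.3415,.0595),sep="\n ")
p=env.read_camera("top"); save(p,"ptr.png",(265,165,305,205),12)
st=env.get_state(); print(st["clock"])
E
```

```text
['top']
 (np.float64(0.47), np.float64(0.516), np.float64(0.3415), 15)
 (np.float64(0.469), np.float64(0.518), np.float64(0.3415), 15)
 (np.float64(0.469), np.float64(0.518), np.float64(0.3415), 0)
 (np.float64(0.469), np.float64(0.516), np.float64(0.3435), 10)
 (np.float64(0.469), np.float64(0.512), np.float64(0.3415), 20)
 (np.float64(0.469), np.float64(0.512), np.float64(0.3415), 15)
['scene']
 (np.float64(0.66), np.float64(0.518), np.float64(0.3455), 70)
 (np.float64(0.659), np.float64(0.516), np.float64(0.3415), 45)
 (np.float64(0.658), np.float64(0.52), np.float64(0.3455), 50)
 (np.float64(0.658), np.float64(0.518), np.float64(0.3435), 45)
 (np.float64(0.657), np.float64(0.518), np.float64(0.3455), 45)
 (np.float64(0.656), np.float64(0.516), np.float64(0.3415), 40)
['top', 'scene']
 (np.float64(0.561), np.float64(0.516), np.float64(0.3415), 45)
 (np.float64(0.559), np.float64(0.518), np.float64(0.3435), 45)
 (np.float64(0.558), np.float64(0.516), np.float64(0.3415), 40)
 (np.float64(0.556), np.float64(0.518), np.float64(0.3455), 45)
 (np.float64(0.556), np.float64(0.514), np.float64(0.3395), 40)
 (np.float64(0.555), np.float64(0.518), np.float64(0.3455), 40)
1.75
```

View pics/ptr.png

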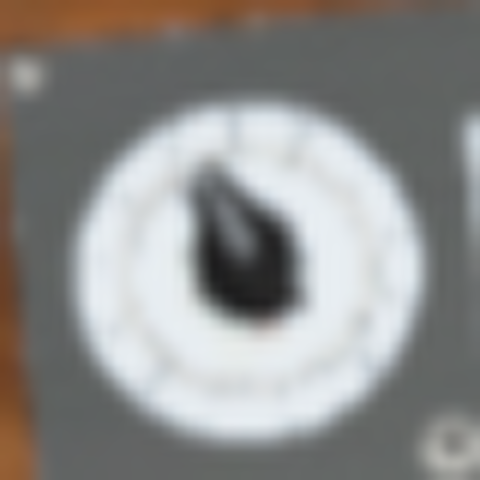

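The crop shows the pointer's bar running from about (290,300) up to its tip at (205,165), so its yaw is about 20-32 degrees. My dark mask took in the grey panel; I'll repeat the fit limited to the plate.

```bash
sed -i 's/roi=cv2.dilate.*/t=np.linspace(0,6.28,40); roi=np.zeros(g.shape,np.uint8); cv2.fillPoly(roi,[(proj(p,np.c_[x+pr*np.cos(t),y+pr*np.sin(t),0*t+z])*S).astype(np.int32)],1)/; s/thr=90):/thr=120,pr=.038):/' h.py
python3 - <<'E'
from h import *
for t in(100,140,170): print(t,*fitptr(["top"],.516,.3415,.0595,thr=t)[:3],sep="\n ")
# state conversion helper check
E
cat >> h.py <<'E'
from scipy.spatial.transform import Rotation as Ro
def Rot(yaw):  # tool x at world yaw (deg), z down
    return Ro.from_euler('z',yaw,degrees=True)*Ro.from_euler('x',180,degrees=True)
def go(x,y,z,yaw,ref=None):
    s=env.get_state(); w,a,b,c=s["orientation"]; R=Ro.from_quat([a,b,c,w]); P=s["tcp_pos"]
    d=R.inv().apply(np.array([x,y,z])-P)*1000; r=(R.inv()*Rot(yaw)).as_rotvec(degrees=True)/10
    print("t",round(s["clock"],2),"tcp",P.round(4),"shift",d.round(1),"turn",r.round(2),"gap",round(s["finger_gap"],4))
E
python3 -c "
from h import *
go(.5,-.3,.3,40);go(.6,0,.3,90);go(.516,.3415,.16,207)"
```

```text
100
 (np.float64(0.539), np.float64(0.516), np.float64(0.3415), 15)
 (np.float64(0.538), np.float64(0.518), np.float64(0.3415), 15)
 (np.float64(0.537), np.float64(0.514), np.float64(0.3435), 20)
140
 (np.float64(0.776), np.float64(0.518), np.float64(0.3415), 30)
 (np.float64(0.775), np.float64(0.518), np.float64(0.3415), 25)
 (np.float64(0.775), np.float64(0.516), np.float64(0.3415), 25)
170
 (np.float64(0.892), np.float64(0.516), np.float64(0.3415), 25)
 (np.float64(0.891), np.float64(0.516), np.float64(0.3415), 30)
 (np.float64(0.882), np.float64(0.516), np.float64(0.3415), 205)
t 1.9 tcp [ 0.1394 -0.5579  0.2313] shift [ 412.4 -162.8  -68.7] turn [ 0.   0.  -2.6] gap 0.0853
t 1.9 tcp [ 0.1394 -0.5579  0.2313] shift [ 582.1 -429.7  -68.7] turn [ 0.   0.  -7.6] gap 0.0853
t 1.9 tcp [ 0.1394 -0.5579  0.2313] shift [ 583.4 -781.4   71.2] turn [ 0.  -0.  16.7] gap 0.0853
```

Request:
move_arm(
  targets=[
    [[287,-70,-69],[0,0,-5],-1],
    [[287,-70,-69],[0,0,-5],-1],
    [[287,-70,-69],[0,0,-5],-1],
    [[287,-70,-69],[0,0,-5],-1],
    [[287,-70,-69],[0,0,-5],-1],
  ],
)

```text
clock: 2.52
tcp_pos: [0.4027, -0.4192, 0.3011]
orientation: [0.0, 0.847, 0.532, 0.0]
wrist_force: [0.7, -2.0, 0.2]
finger_gap: 0.0852
grip_force: 0.0
```

```bash
python3 -c "
from h import *
go(.56,-.15,.3,110);go(.58,.12,.26,160)"
```

```text
t 2.52 tcp [ 0.4027 -0.4192  0.3011] shift [310.8  25.1   1. ] turn [ 0.    0.   -4.57] gap 0.0852
t 2.52 tcp [ 0.4027 -0.4192  0.3011] shift [562.8 -73.9  40.8] turn [ 0.    0.01 -9.57] gap 0.0852
```

Request:
move_arm(
  targets=[
    [[308,25,0],[0,0,-5],-1],
    [[308,25,0],[0,0,-5],-1],
    [[308,25,0],[0,0,-5],-1],
    [[308,25,0],[0,0,-5],-1],
    [[308,25,0],[0,0,-5],-1],
  ],
)

```text
clock: 3.15
tcp_pos: [0.5591, -0.1525, 0.3005]
orientation: [0.0, 0.542, 0.84, 0.0]
wrist_force: [0.6, -1.2, 0.1]
finger_gap: 0.0856
grip_force: 0.0
```

```bash
python3 -c "
from h import *
go(.57,.13,.25,165)"
```

```text
t 3.15 tcp [ 0.5591 -0.1525  0.3005] shift [253.  126.2  50.4] turn [ 0.    0.   -5.07] gap 0.0856
```

Request:
move_arm(
  targets=[
    [[253,126,50],[0,0,-5],-1],
    [[253,126,50],[0,0,-5],-1],
    [[253,126,50],[0,0,-5],-1],
    [[253,126,50],[0,0,-5],-1],
    [[253,126,50],[0,0,-5],-1],
  ],
)

```text
clock: 3.78
tcp_pos: [0.5697, 0.1308, 0.2497]
orientation: [-0.0, 0.135, 0.991, 0.0]
wrist_force: [-0.0, -0.4, -1.0]
finger_gap: 0.0857
grip_force: 0.0
```

```bash
python3 -c "
from h import *
go(.516,.3415,.15,207)"
```

```text
t 3.77 tcp [0.5697 0.1308 0.2497] shift [108.2 188.6  99.8] turn [ 0.   -0.   -4.26] gap 0.0857
```

Request:
move_arm(
  targets=[
    [[108,189,100],[0,0,-4.3],-1],
    [[108,189,100],[0,0,-4.3],-1],
    [[108,189,100],[0,0,-4.3],-1],
    [[108,189,100],[0,0,-4.3],-1],
    [[108,189,100],[0,0,-4.3],-1],
  ],
)

```text
clock: 4.4
tcp_pos: [0.5158, 0.3418, 0.1478]
orientation: [-0.002, -0.236, 0.972, -0.0]
wrist_force: [-0.0, -1.0, 0.2]
finger_gap: 0.0851
grip_force: 0.0
```

```bash
python3 -c "
from h import *
go(.516,.3415,.082,207)"
```

```text
t 4.4 tcp [0.5158 0.3418 0.1478] shift [-0.3 -0.3 65.8] turn [ 0.   -0.02  0.03] gap 0.0851
```

Request:
move_arm(
  targets=[
    [[0,0,55],[0,0,0],-1],
    [[0,0,68],[0,0,0],-1],
    [[0,0,68],[0,0,0],-1],
    [[0,0,68],[0,0,0],1],
    [[0,0,68],[0,0,0],1],
  ],
  squeeze=35,
)

```text
clock: 5.03
tcp_pos: [0.5198, 0.3395, 0.0842]
orientation: [0.002, -0.233, 0.972, 0.0]
wrist_force: [-0.4, 0.4, 0.8]
finger_gap: 0.0515
grip_force: 0.0
```

Request:
move_arm(
  targets=[
    [[0,0,0],[0,0,0],1],
    [[0,0,0],[0,0,0],1],
    [[0,0,0],[0,0,0],1],
    [[0,0,0],[0,0,0],1],
    [[0,0,0],[0,0,0],1],
  ],
)

```text
clock: 5.65
tcp_pos: [0.5186, 0.3398, 0.0828]
orientation: [0.0, -0.234, 0.972, 0.0]
wrist_force: [-2.2, 2.8, 5.1]
finger_gap: 0.0128
grip_force: 38.2
```

Request:
move_arm(
  targets=[
    [[0,0,-25],[0,0,0],1],
    [[0,0,-60],[0,0,0],1],
    [[0,0,-70],[0,0,0],1],
    [[0,0,-70],[0,0,0],1],
  ],
)

```text
clock: 6.15
tcp_pos: [0.5188, 0.3391, 0.1521]
orientation: [0.0, -0.234, 0.972, -0.0]
wrist_force: [0.8, -0.3, -1.7]
finger_gap: 0.0129
grip_force: 37.5
```

```bash
python3 -c "
from h import *
go(.378,.235,.15,207);go(.378,.235,.0235,207)"
```

```text
t 6.15 tcp [0.5188 0.3391 0.1521] shift [172.7 -28.9   2. ] turn [-0.  0.  0.] gap 0.0129
t 6.15 tcp [0.5188 0.3391 0.1521] shift [172.8 -28.8 128.5] turn [-0.  0.  0.] gap 0.0129
```

Request:
move_arm(
  targets=[
    [[60,-10,0],[0,0,0],1],
    [[118,-20,0],[0,0,0],1],
    [[173,-29,20],[0,0,0],1],
    [[173,-29,80],[0,0,0],1],
    [[173,-29,120],[0,0,0],1],
  ],
)

```text
clock: 6.78
tcp_pos: [0.375, 0.2335, 0.0296]
orientation: [-0.001, -0.233, 0.972, -0.0]
wrist_force: [0.1, 0.4, -1.3]
finger_gap: 0.0129
grip_force: 37.5
```

```bash
python3 -c "
from h import *
go(.378,.235,.0238,207)"
```

```text
t 6.78 tcp [0.375  0.2335 0.0296] shift [-3.3 -0.   5.8] turn [-0.   -0.01 -0.  ] gap 0.0129
```

Request:
move_arm(
  targets=[
    [[0,0,4],[0,0,0],1],
    [[0,0,7],[0,0,0],1],
    [[0,0,7],[0,0,0],1],
    [[0,0,7],[0,0,0],1],
  ],
)

```text
clock: 7.28
tcp_pos: [0.3786, 0.2353, 0.0263]
orientation: [0.001, -0.234, 0.972, 0.0]
wrist_force: [0.0, -0.4, -0.8]
finger_gap: 0.0126
grip_force: 37.5
```

Request:
move_arm(
  targets=[
    [[0,0,2.5],[0,0,0],1],
    [[0,0,2.5],[0,0,0],1],
    [[0,0,2.5],[0,0,0],0],
    [[0,0,2.5],[0,0,0],0],
    [[0,0,2.5],[0,0,0],0],
  ],
)

```text
clock: 7.9
tcp_pos: [0.3773, 0.2348, 0.0226]
orientation: [-0.0, -0.234, 0.972, -0.0]
wrist_force: [-0.1, 0.4, -0.5]
finger_gap: 0.0427
grip_force: 0.0
```

Request:
move_arm(
  targets=[
    [[0,0,-40],[0,0,0],-1],
    [[0,0,-100],[0,0,0],-1],
    [[0,0,-130],[0,0,0],-1],
    [[0,0,-130],[0,0,0],-1],
    [[0,0,-130],[0,0,0],-1],
  ],
)

```text
clock: 8.52
tcp_pos: [0.377, 0.2346, 0.1519]
orientation: [-0.001, -0.234, 0.972, -0.0]
wrist_force: [-1.3, 0.1, -0.2]
finger_gap: 0.0854
grip_force: 0.0
```

```bash
python3 -c "
from h import *
go(.5255,.2520,.15,186)
p=env.read_camera('top'); save(p,'t2.png',(250,150,400,260),4)
"
```

```text
t 8.53 tcp [0.377  0.2346 0.1519] shift [-140.2  -52.     1.7] turn [-0.   -0.01  2.1 ] gap 0.0854
```

View pics/t2.png

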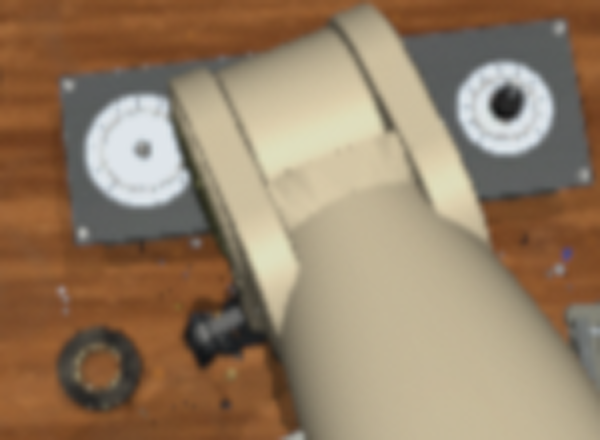

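The picture shows dial_large empty with its bare shaft at t2 px (143,150). The arm covers the parked pointer. Next is the large knob.

Request:
move_arm(
  targets=[
    [[-60,-22,0],[0,0,1],-1],
    [[-120,-45,0],[0,0,2.1],-1],
    [[-140,-52,2],[0,0,2.1],-1],
    [[-140,-52,2],[0,0,2.1],-1],
    [[-140,-52,2],[0,0,2.1],-1],
  ],
)

```text
clock: 9.2
tcp_pos: [0.524, 0.2517, 0.1492]
orientation: [-0.002, -0.053, 0.999, -0.0]
wrist_force: [-0.0, 0.3, 0.3]
finger_gap: 0.0851
grip_force: 0.0
```

```bash
python3 -c "
from h import *
p=env.read_camera('top')
g=p['pixels'].min(2)[180:196,278:294].astype(float); m=g<185
yy,xx=np.nonzero(m); print(xx+278,yy+180)
w=(200-g)*m; u=((xx+278)*w[yy,xx]).sum()/w.sum(),((yy+180)*w[yy,xx]).sum()/w.sum(); print(u,ray(p,u,.07))
go(.5255,.2520,.068,186)
"
```

```text
[290 291 292 293 284 285 286 284 285 286 287 283 284 285 286 287 284 285
 286 287 285 286 278 293 278 279 291 292] [180 180 180 180 185 185 185 186 186 186 186 187 187 187 187 187 188 188
 188 188 189 189 194 194 195 195 195 195]
(np.float64(285.921146953405), np.float64(187.1173835125448)) [0.51376916 0.3389895  0.07      ]
t 9.25 tcp [0.524  0.2519 0.1498] shift [-1.7  0.  81.8] turn [-0.   -0.02  0.01] gap 0.0854
```

Request:
move_arm(
  targets=[
    [[-1,0,55],[0,0,0],-1],
    [[-1,0,82],[0,0,0],-1],
    [[-1,0,82],[0,0,0],-1],
    [[-1,0,82],[0,0,0],1],
    [[-1,0,82],[0,0,0],1],
  ],
)

```text
clock: 9.88
tcp_pos: [0.5279, 0.2527, 0.0707]
orientation: [0.002, -0.053, 0.999, 0.0]
wrist_force: [0.6, -2.6, 3.5]
finger_gap: 0.0516
grip_force: 3.1
```

Request:
move_arm(
  targets=[
    [[0,0,0],[0,0,0],1],
    [[0,0,0],[0,0,0],1],
    [[0,0,0],[0,0,0],1],
  ],
)

```text
clock: 10.25
tcp_pos: [0.5281, 0.2528, 0.071]
orientation: [0.002, -0.053, 0.999, 0.001]
wrist_force: [-0.8, 0.5, 6.8]
finger_gap: 0.0501
grip_force: 36.0
```

```bash
python3 -c "
from h import *
go(.5188,.3423,.116,186);go(.5188,.3423,.0745,186)"
```

```text
t 10.25 tcp [0.5281 0.2528 0.071 ] shift [ -0.3  90.  -44.9] turn [0.   0.02 0.  ] gap 0.0501
t 10.25 tcp [0.5281 0.2528 0.071 ] shift [-0.2 90.  -3.4] turn [0.   0.02 0.  ] gap 0.0501
```

Request:
move_arm(
  targets=[
    [[0,0,-25],[0,0,0],1],
    [[0,0,-45],[0,0,0],1],
    [[0,45,-45],[0,0,0],1],
    [[0,90,-45],[0,0,0],1],
    [[0,90,-45],[0,0,0],1],
  ],
)

```text
clock: 10.88
tcp_pos: [0.5173, 0.3447, 0.1145]
orientation: [0.001, -0.054, 0.999, 0.001]
wrist_force: [0.4, -1.4, -0.2]
finger_gap: 0.0502
grip_force: 36.7
```

Request:
move_arm(
  targets=[
    [[0,0,0],[0,0,0],1],
    [[0,0,15],[0,0,0],1],
    [[0,0,15],[0,0,0],1],
  ],
)

```text
clock: 11.25
tcp_pos: [0.5164, 0.3402, 0.0969]
orientation: [-0.002, -0.052, 0.999, -0.001]
wrist_force: [0.1, 0.3, -1.4]
finger_gap: 0.0505
grip_force: 36.8
```

```bash
python3 -c "
from h import *
go(.5188,.3423,.0745,186)
p=env.read_camera('scene'); save(p,'s3.png',(280,130,440,250),5)"
```

```text
t 11.25 tcp [0.5164 0.3402 0.0969] shift [-2.7  1.9 22.3] turn [-0.01 -0.02 -0.01] gap 0.0505
```

View pics/s3.png

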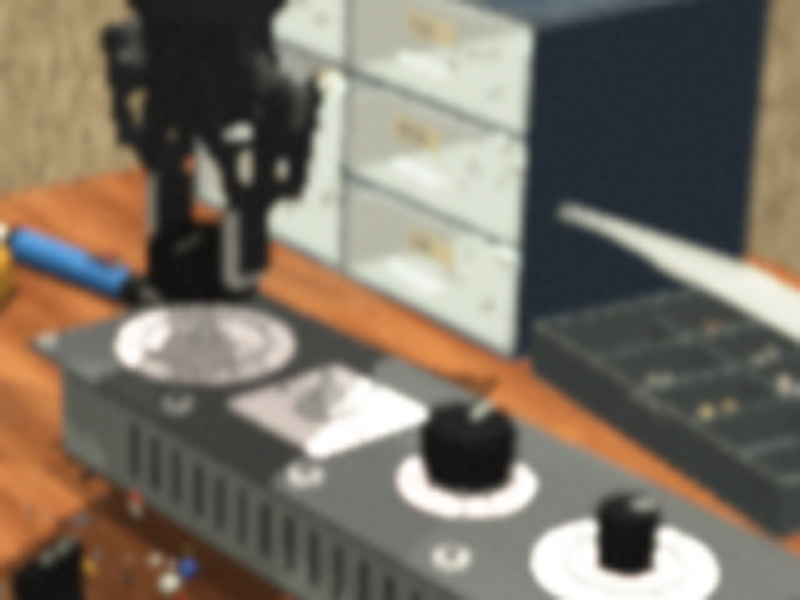

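The large knob is held over dial_large at s3 px (205,260). The square plate's shaft is bare at (325,390), and the parked pointer stands at (50,570). I'll let the arm settle, then lower it.

Request:
move_arm(
  targets=[
    [[0,0,0],[0,0,0],1],
    [[0,0,0],[0,0,0],1],
    [[0,0,0],[0,0,0],1],
    [[0,0,0],[0,0,0],1],
  ],
)

```text
clock: 11.8
tcp_pos: [0.5175, 0.3419, 0.0989]
orientation: [0.0, -0.053, 0.999, 0.0]
wrist_force: [-0.0, -0.2, -0.3]
finger_gap: 0.0505
grip_force: 36.8
```

```bash
python3 -c "
from h import *
go(.5188,.3423,.0745,186)
p=env.read_camera('top'); go(.5188,.3423,.0745,186)"
```

```text
t 11.8 tcp [0.5175 0.3419 0.0989] shift [-1.4  0.3 24.4] turn [-0.  0.  0.] gap 0.0505
t 11.85 tcp [0.5175 0.3418 0.0989] shift [-1.4  0.3 24.4] turn [-0.  0.  0.] gap 0.0506
```

Request:
move_arm(
  targets=[
    [[-1.4,0,12],[0,0,0],1],
    [[-1.4,0,24],[0,0,0],1],
    [[-1.4,0,24],[0,0,0],1],
    [[-1.4,0,24],[0,0,0],1],
  ],
)

```text
clock: 12.35
tcp_pos: [0.5187, 0.3418, 0.0744]
orientation: [-0.0, -0.053, 0.999, -0.0]
wrist_force: [0.6, 0.0, -1.0]
finger_gap: 0.0503
grip_force: 36.8
```

No contact force. Opening.

Request:
move_arm(
  targets=[
    [[0,0,0],[0,0,0],-0.3],
    [[0,0,0],[0,0,0],-0.6],
    [[0,0,0],[0,0,0],-0.6],
    [[0,0,-20],[0,0,0],-0.6],
    [[0,0,-76],[0,0,0],-0.6],
  ],
)

```text
clock: 12.98
tcp_pos: [0.5167, 0.3408, 0.1483]
orientation: [-0.003, -0.053, 0.999, -0.001]
wrist_force: [1.0, 0.5, 0.0]
finger_gap: 0.0683
grip_force: 0.0
```

Request:
move_arm(
  targets=[
    [[80,-50,0],[0,0,-1],-0.2],
    [[80,-50,0],[0,0,-2.1],-0.2],
    [[80,-50,0],[0,0,-2.1],-0.2],
    [[80,-50,0],[0,0,-2.1],-0.2],
    [[80,-50,0],[0,0,-2.1],-0.2],
  ],
)

```text
clock: 13.6
tcp_pos: [0.4456, 0.2844, 0.1508]
orientation: [0.0, -0.233, 0.972, 0.0]
wrist_force: [0.1, -0.6, 0.4]
finger_gap: 0.0512
grip_force: 0.0
```

```bash
python3 -c "
from h import *
go(.377,.2348,.15,207)
p=env.read_camera('scene'); save(p,'s4.png',(280,130,440,250),5)"
```

```text
t 13.6 tcp [0.4456 0.2844 0.1508] shift [ 83.6 -13.1   0.7] turn [-0.    0.01 -0.  ] gap 0.0512
```

View pics/s4.png

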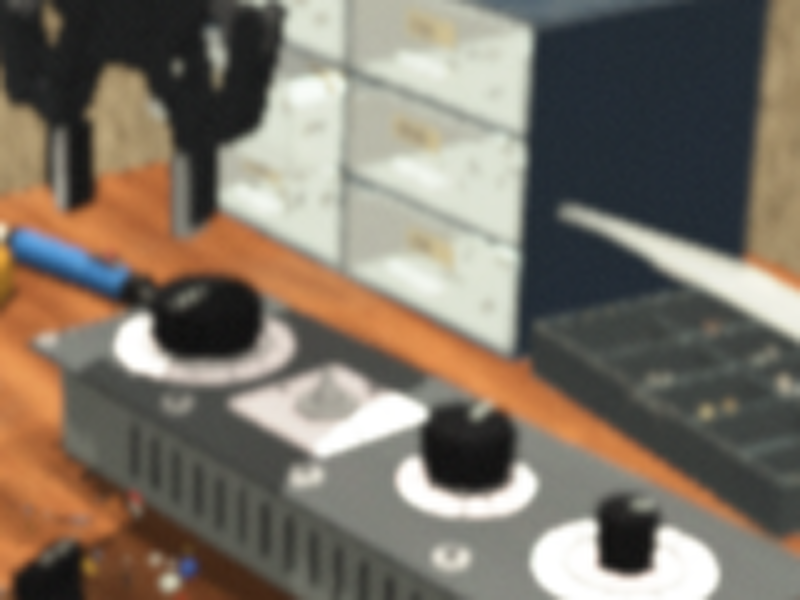

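The large knob sits in its ring at s4 px (207,325), level and centred. Next is the pointer.

Request:
move_arm(
  targets=[
    [[58,-9,0],[0,0,0],-0.2],
    [[84,-13,0],[0,0,0],-0.2],
    [[84,-13,60],[0,0,0],-0.2],
    [[84,-13,110],[0,0,0],-0.2],
    [[84,-13,110],[0,0,0],-0.2],
  ],
)

```text
clock: 14.28
tcp_pos: [0.3726, 0.2329, 0.0379]
orientation: [-0.004, -0.234, 0.972, -0.001]
wrist_force: [-0.7, -0.6, 0.2]
finger_gap: 0.0512
grip_force: 0.0
```

Request:
move_arm(
  targets=[
    [[0,0,0],[0,0,0],-0.2],
    [[0,0,0],[0,0,0],-0.2],
    [[0,0,0],[0,0,0],-0.2],
  ],
)

```text
clock: 14.65
tcp_pos: [0.377, 0.2346, 0.0423]
orientation: [0.002, -0.234, 0.972, 0.0]
wrist_force: [0.3, 0.6, 0.6]
finger_gap: 0.0513
grip_force: 0.0
```

```bash
python3 -c "
from h import *
go(.3773,.2348,.0232,207)"
```

```text
t 14.65 tcp [0.377  0.2346 0.0423] shift [-0.3  0.  19.1] turn [-0.    0.02  0.  ] gap 0.0513
```

Request:
move_arm(
  targets=[
    [[0,0,10],[0,0,0],-0.2],
    [[0,0,18],[0,0,0],-0.2],
    [[0,0,18],[0,0,0],1],
    [[0,0,18],[0,0,0],1],
    [[0,0,18],[0,0,0],1],
  ],
)

```text
clock: 15.28
tcp_pos: [0.3757, 0.2341, 0.0228]
orientation: [0.0, -0.234, 0.972, -0.0]
wrist_force: [0.1, -0.4, -0.9]
finger_gap: 0.0131
grip_force: 37.3
```

Request:
move_arm(
  targets=[
    [[0,0,0],[0,0,0],1],
    [[0,0,0],[0,0,0],1],
    [[0,0,0],[0,0,0],1],
  ],
)

```text
clock: 15.65
tcp_pos: [0.3756, 0.234, 0.0228]
orientation: [0.0, -0.234, 0.972, -0.0]
wrist_force: [0.0, 0.1, -0.1]
finger_gap: 0.0124
grip_force: 37.3
```

```bash
python3 -c "
from h import *
go(.5268,.2510,.14,207)"
```

```text
t 15.65 tcp [0.3756 0.234  0.0228] shift [-142.4  -53.6 -117.2] turn [-0.  0.  0.] gap 0.0124
```

Request:
move_arm(
  targets=[
    [[0,0,-60],[0,0,0],1],
    [[0,0,-117],[0,0,0],1],
    [[-55,-22,-117],[0,0,0],1],
    [[-110,-43,-117],[0,0,0],1],
    [[-141,-53,-117],[0,0,0],1],
  ],
)

```text
clock: 16.27
tcp_pos: [0.5283, 0.251, 0.14]
orientation: [0.001, -0.233, 0.972, -0.0]
wrist_force: [-0.3, 0.3, -0.4]
finger_gap: 0.0124
grip_force: 37.3
```

Request:
move_arm(
  targets=[
    [[0,0,20],[0,0,0],1],
    [[0,0,20],[0,0,0],1],
    [[0,0,20],[0,0,0],1],
    [[0,0,20],[0,0,0],1],
    [[0,0,20],[0,0,0],1],
  ],
)

```text
clock: 16.9
tcp_pos: [0.5254, 0.2511, 0.1206]
orientation: [0.001, -0.234, 0.972, -0.0]
wrist_force: [0.1, -0.5, 0.2]
finger_gap: 0.0127
grip_force: 37.3
```

```bash
python3 -c "
from h import *
go(.5253,.2513,.092,207)"
```

```text
t 16.9 tcp [0.5254 0.2511 0.1206] shift [ 0.   0.2 28.6] turn [-0.    0.01  0.  ] gap 0.0127
```

Request:
move_arm(
  targets=[
    [[0,0,15],[0,0,0],1],
    [[0,0,28],[0,0,0],1],
    [[0,0,28],[0,0,0],1],
    [[0,0,28],[0,0,0],1],
  ],
)

```text
clock: 17.4
tcp_pos: [0.5251, 0.2508, 0.0914]
orientation: [-0.0, -0.234, 0.972, -0.0]
wrist_force: [0.1, 0.2, -1.2]
finger_gap: 0.0128
grip_force: 37.3
```

Request:
move_arm(
  targets=[
    [[0,0,0],[0,0,0],0.2],
    [[0,0,0],[0,0,0],0.2],
    [[0,0,0],[0,0,0],0.2],
    [[0,0,-20],[0,0,0],-0.2],
    [[0,0,-60],[0,0,0],-1],
  ],
)

```text
clock: 18.02
tcp_pos: [0.5239, 0.2504, 0.1507]
orientation: [-0.002, -0.234, 0.972, -0.0]
wrist_force: [0.7, 0.1, 0.2]
finger_gap: 0.0676
grip_force: 0.0
```

```bash
python3 -c "
from h import *
go(.5430,.0725,.14,186)"
```

```text
t 18.02 tcp [0.5239 0.2504 0.1507] shift [  63.7 -167.2   10.9] turn [-0.   -0.02  2.1 ] gap 0.0676
```

Request:
move_arm(
  targets=[
    [[20,-55,0],[0,0,1],-0.2],
    [[42,-110,5],[0,0,2.1],-0.2],
    [[64,-167,11],[0,0,2.1],-0.2],
    [[64,-167,11],[0,0,2.1],-0.2],
    [[64,-167,11],[0,0,2.1],-0.2],
  ],
)

```text
clock: 18.65
tcp_pos: [0.5441, 0.073, 0.1409]
orientation: [0.0, -0.052, 0.999, 0.0]
wrist_force: [0.3, 0.7, -0.1]
finger_gap: 0.0513
grip_force: 0.0
```

Request:
move_arm(
  targets=[
    [[0,0,40],[0,0,0],-0.2],
    [[0,0,40],[0,0,0],-0.2],
    [[0,0,40],[0,0,0],-0.2],
    [[0,0,40],[0,0,0],-0.2],
    [[0,0,40],[0,0,0],-0.2],
  ],
)

```text
clock: 19.27
tcp_pos: [0.5449, 0.0733, 0.1019]
orientation: [0.001, -0.053, 0.999, -0.0]
wrist_force: [-0.5, 0.6, 0.1]
finger_gap: 0.0511
grip_force: 0.0
```

```bash
python3 -c "
from h import *
go(.5430,.0727,.066,186)
p=env.read_camera('scene'); save(p,'s5.png',(290,140,450,260),5)"
```

```text
t 19.27 tcp [0.5449 0.0733 0.1019] shift [ 2.  -0.4 35.9] turn [-0.    0.01  0.  ] gap 0.0511
```

View pics/s5.png

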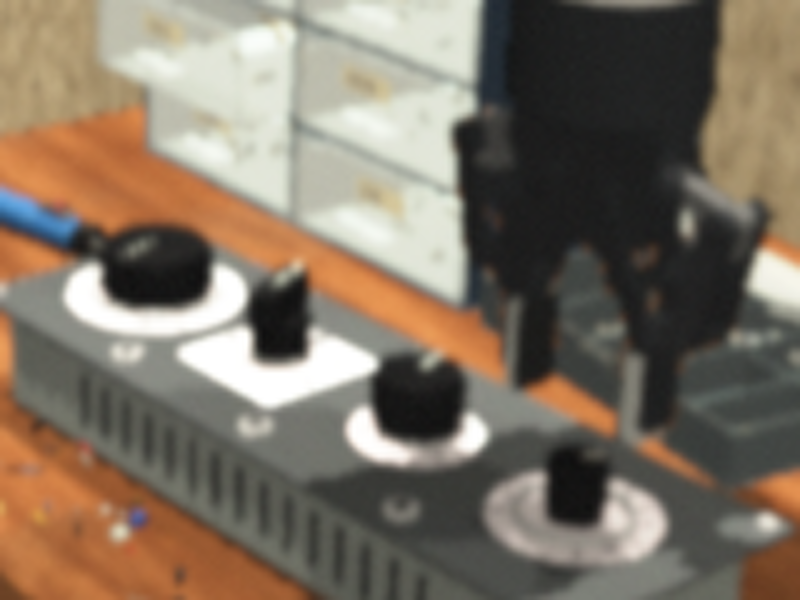

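The large knob at s5 px (157,265) and the pointer at (282,315) are seated. The gripper is over the small knob at (578,480).

Request:
move_arm(
  targets=[
    [[1,0,20],[0,0,0],-0.2],
    [[1,0,36],[0,0,0],-0.2],
    [[1,0,36],[0,0,0],-0.2],
    [[1,0,36],[0,0,0],1],
    [[1,0,36],[0,0,0],1],
  ],
)

```text
clock: 19.95
tcp_pos: [0.5438, 0.0729, 0.0656]
orientation: [0.001, -0.053, 0.999, -0.0]
wrist_force: [0.1, -0.0, 0.3]
finger_gap: 0.0224
grip_force: 34.2
```

Request:
move_arm(
  targets=[
    [[0,0,0],[0,0,0],1],
    [[0,0,0],[0,0,0],1],
    [[0,0,0],[0,0,0],1],
  ],
)

```text
clock: 20.32
tcp_pos: [0.5438, 0.0729, 0.0655]
orientation: [0.001, -0.053, 0.999, -0.0]
wrist_force: [0.4, -0.1, 4.7]
finger_gap: 0.0223
grip_force: 34.7
```

```bash
python3 -c "
from h import *
go(.385,.225,.13,186)"
```

```text
t 20.32 tcp [0.5438 0.0729 0.0655] shift [141.9 167.9 -64.8] turn [-0.    0.01  0.  ] gap 0.0223
```

Request:
move_arm(
  targets=[
    [[0,0,-40],[0,0,0],1],
    [[0,0,-70],[0,0,0],1],
    [[38,45,-70],[0,0,0],1],
    [[76,90,-70],[0,0,0],1],
    [[114,135,-70],[0,0,0],1],
  ],
)

```text
clock: 20.95
tcp_pos: [0.414, 0.196, 0.1344]
orientation: [-0.0, -0.052, 0.999, 0.0]
wrist_force: [0.1, 0.7, -0.7]
finger_gap: 0.0227
grip_force: 35.0
```

Request:
move_arm(
  targets=[
    [[28,33,0],[0,0,0],1],
    [[28,33,60],[0,0,0],1],
    [[28,33,105],[0,0,0],1],
    [[28,33,105],[0,0,0],1],
    [[28,33,105],[0,0,0],1],
  ],
)

```text
clock: 21.58
tcp_pos: [0.3849, 0.2252, 0.0308]
orientation: [0.0, -0.052, 0.999, 0.0]
wrist_force: [-0.9, 0.3, 0.4]
finger_gap: 0.0225
grip_force: 35.0
```

Request:
move_arm(
  targets=[
    [[0,0,10],[0,0,0],1],
    [[0,0,15],[0,0,0],1],
    [[0,0,15],[0,0,0],1],
  ],
)

```text
clock: 21.95
tcp_pos: [0.3843, 0.225, 0.0147]
orientation: [-0.0, -0.052, 0.999, -0.0]
wrist_force: [0.0, -0.4, -0.1]
finger_gap: 0.0223
grip_force: 35.0
```

Request:
move_arm(
  targets=[
    [[0,0,7],[0,0,0],1],
    [[0,0,7.5],[0,0,0],1],
    [[0,0,7.5],[0,0,0],0],
    [[0,0,7.5],[0,0,0],-0.2],
    [[0,0,7.5],[0,0,0],-0.2],
  ],
)

```text
clock: 22.58
tcp_pos: [0.3844, 0.2252, 0.0074]
orientation: [0.0, -0.053, 0.999, -0.0]
wrist_force: [0.9, -1.0, -0.0]
finger_gap: 0.0509
grip_force: 0.0
```

Request:
move_arm(
  targets=[
    [[0,0,-50],[0,0,0],-1],
    [[0,0,-110],[0,0,0],-1],
    [[0,0,-130],[0,0,0],-1],
    [[0,0,-130],[0,0,0],-1],
  ],
)

```text
clock: 23.08
tcp_pos: [0.3858, 0.2257, 0.1391]
orientation: [0.002, -0.053, 0.999, 0.001]
wrist_force: [0.4, 1.0, -1.2]
finger_gap: 0.0852
grip_force: 0.0
```

```bash
python3 -c "
from h import *
go(.5337,.1622,.135,186)"
```

```text
t 23.07 tcp [0.3858 0.2257 0.1391] shift [-140.4  -78.7    4.6] turn [0.01 0.03 0.  ] gap 0.0852
```

Request:
move_arm(
  targets=[
    [[-50,-28,0],[0,0,0],-0.7],
    [[-105,-58,0],[0,0,0],-0.7],
    [[-141,-78,0],[0,0,0],-0.7],
    [[-141,-78,30],[0,0,0],-0.7],
    [[-141,-78,30],[0,0,0],-0.7],
  ],
)

```text
clock: 23.7
tcp_pos: [0.5298, 0.1614, 0.1032]
orientation: [-0.004, -0.052, 0.999, -0.0]
wrist_force: [-1.5, -0.1, 0.9]
finger_gap: 0.0727
grip_force: 0.0
```

Request:
move_arm(
  targets=[
    [[0,0,0],[0,0,0],-0.7],
    [[0,0,0],[0,0,0],-0.7],
    [[0,0,0],[0,0,0],-0.7],
  ],
)

```text
clock: 24.08
tcp_pos: [0.5329, 0.1627, 0.1082]
orientation: [0.001, -0.053, 0.999, 0.0]
wrist_force: [0.2, -0.2, -0.1]
finger_gap: 0.0727
grip_force: 0.0
```

```bash
python3 -c "
from h import *
go(.5337,.1622,.069,186)"
```

```text
t 24.07 tcp [0.5329 0.1627 0.1082] shift [-0.7 -0.6 39.2] turn [-0.    0.01  0.01] gap 0.0727
```

Request:
move_arm(
  targets=[
    [[-1,0,20],[0,0,0],-0.7],
    [[-1,0,39],[0,0,0],-0.7],
    [[-1,0,39],[0,0,0],-0.7],
    [[-1,0,39],[0,0,0],1],
    [[-1,0,39],[0,0,0],1],
  ],
)

```text
clock: 24.7
tcp_pos: [0.5345, 0.1626, 0.0694]
orientation: [0.001, -0.053, 0.999, 0.0]
wrist_force: [-2.4, -1.2, 19.0]
finger_gap: 0.0369
grip_force: 29.7
```

Request:
move_arm(
  targets=[
    [[0,0,0],[0,0,0],1],
    [[0,0,0],[0,0,0],1],
    [[0,0,0],[0,0,0],1],
  ],
)

```text
clock: 25.08
tcp_pos: [0.5346, 0.1626, 0.0696]
orientation: [0.001, -0.053, 0.999, 0.0]
wrist_force: [-0.7, 0.3, 5.7]
finger_gap: 0.0368
grip_force: 35.1
```

Request:
move_arm(
  targets=[
    [[0,0,-25],[0,0,0],1],
    [[0,0,-45],[0,0,0],1],
    [[0,-45,-45],[0,0,0],1],
    [[0,-90,-45],[0,0,0],1],
    [[0,-90,-35],[0,0,0],1],
  ],
)

```text
clock: 25.7
tcp_pos: [0.5445, 0.0705, 0.1041]
orientation: [0.001, -0.05, 0.999, -0.0]
wrist_force: [0.9, 0.0, -0.5]
finger_gap: 0.0372
grip_force: 35.3
```

Request:
move_arm(
  targets=[
    [[0,0,0],[0,0,0],1],
    [[0,0,0],[0,0,0],1],
    [[0,0,0],[0,0,0],1],
  ],
)

```text
clock: 26.08
tcp_pos: [0.5431, 0.0739, 0.1034]
orientation: [0.0, -0.053, 0.999, -0.0]
wrist_force: [-0.8, 0.2, -0.4]
finger_gap: 0.037
grip_force: 35.3
```

Request:
move_arm(
  targets=[
    [[-0.8,-0.6,15],[0,0,0],1],
    [[-0.8,-0.6,29.5],[0,0,0],1],
    [[-0.8,-0.6,29.5],[0,0,0],1],
    [[-0.8,-0.6,29.5],[0,0,0],1],
  ],
)

```text
clock: 26.58
tcp_pos: [0.5437, 0.0724, 0.0734]
orientation: [-0.0, -0.053, 0.999, -0.0]
wrist_force: [0.1, 0.4, -0.6]
finger_gap: 0.0369
grip_force: 35.3
```

Request:
move_arm(
  targets=[
    [[0,0,0],[0,0,0],0],
    [[0,0,0],[0,0,0],-0.4],
    [[0,0,0],[0,0,0],-0.4],
    [[0,0,-20],[0,0,0],-0.4],
    [[0,0,-65],[0,0,0],-0.4],
  ],
)

```text
clock: 27.2
tcp_pos: [0.5422, 0.0724, 0.1375]
orientation: [-0.002, -0.053, 0.999, 0.0]
wrist_force: [0.8, 0.3, -0.4]
finger_gap: 0.0596
grip_force: 0.0
```

```bash
python3 -c "
from h import *
go(.3844,.2252,.135,186)"
```

```text
t 27.2 tcp [0.5422 0.0724 0.1375] shift [140.8 168.5   3.3] turn [ 0.   -0.03  0.  ] gap 0.0596
```

Request:
move_arm(
  targets=[
    [[38,45,0],[0,0,0],-0.2],
    [[76,90,0],[0,0,0],-0.2],
    [[114,135,0],[0,0,0],-0.2],
    [[142,168,0],[0,0,0],-0.2],
    [[142,168,40],[0,0,0],-0.2],
  ],
)

```text
clock: 27.82
tcp_pos: [0.3855, 0.2273, 0.1011]
orientation: [0.003, -0.055, 0.998, 0.001]
wrist_force: [1.6, 0.3, -0.4]
finger_gap: 0.0513
grip_force: 0.0
```

Request:
move_arm(
  targets=[
    [[0,0,50],[0,0,0],-0.2],
    [[0,0,50],[0,0,0],-0.2],
    [[0,0,50],[0,0,0],-0.2],
    [[0,0,50],[0,0,0],-0.2],
  ],
)

```text
clock: 28.32
tcp_pos: [0.387, 0.2251, 0.0507]
orientation: [0.002, -0.052, 0.999, 0.0]
wrist_force: [0.5, 0.1, 0.6]
finger_gap: 0.0515
grip_force: 0.0
```

```bash
python3 -c "
from h import *
go(.3844,.2252,.007,186)
p=env.read_camera('scene'); save(p,'s6.png',(280,150,440,270),5)"
```

```text
t 28.32 tcp [0.387  0.2251 0.0507] shift [ 2.7  0.4 43.7] turn [0.   0.02 0.  ] gap 0.0515
```

View pics/s6.png

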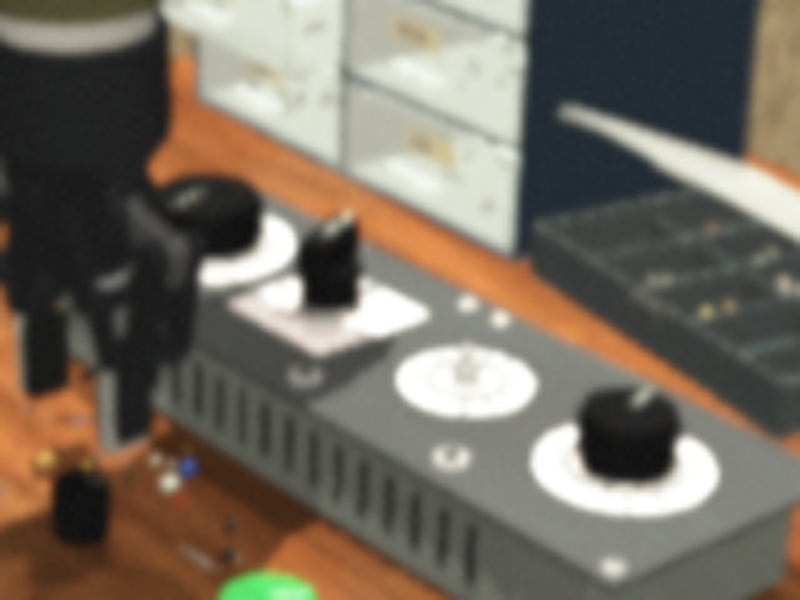

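The medium knob is seated on dial_medium at s6 px (628,435). The small dial's shaft is bare at (467,375), and the small knob stands upright at (80,505). Now I'll pick it up.

Request:
move_arm(
  targets=[
    [[1.5,0,20],[0,0,0],-0.2],
    [[1.5,0,38],[0,0,0],-0.2],
    [[1.5,0,42],[0,0,0],-0.2],
    [[1.5,0,42],[0,0,0],-0.2],
    [[1.5,0,42],[0,0,0],1],
  ],
)

```text
clock: 29.0
tcp_pos: [0.3844, 0.2247, 0.0076]
orientation: [0.001, -0.053, 0.999, 0.0]
wrist_force: [0.6, -0.9, -0.0]
finger_gap: 0.0344
grip_force: 0.0
```

Request:
move_arm(
  targets=[
    [[0,0,0],[0,0,0],1],
    [[0,0,0],[0,0,0],1],
    [[0,0,0],[0,0,0],1],
    [[0,0,0],[0,0,0],1],
  ],
)

```text
clock: 29.5
tcp_pos: [0.3844, 0.2247, 0.0076]
orientation: [0.001, -0.053, 0.999, 0.0]
wrist_force: [-1.7, -0.7, 5.3]
finger_gap: 0.0227
grip_force: 34.1
```

```bash
python3 -c "
from h import *
go(.5345,.1624,.135,186)"
```

```text
t 29.5 tcp [0.3844 0.2247 0.0076] shift [-143.   -77.7 -127.1] turn [0.   0.01 0.  ] gap 0.0227
```

Request:
move_arm(
  targets=[
    [[0,0,-60],[0,0,0],1],
    [[0,0,-120],[0,0,0],1],
    [[-50,-28,-127],[0,0,0],1],
    [[-105,-58,-127],[0,0,0],1],
    [[-143,-78,-127],[0,0,0],1],
  ],
)

```text
clock: 30.12
tcp_pos: [0.5367, 0.1609, 0.1345]
orientation: [0.001, -0.052, 0.999, 0.0]
wrist_force: [0.2, 0.4, -0.5]
finger_gap: 0.0228
grip_force: 34.6
```

Request:
move_arm(
  targets=[
    [[0,0,30],[0,0,0],1],
    [[0,0,30],[0,0,0],1],
    [[0,0,30],[0,0,0],1],
    [[0,0,30],[0,0,0],1],
    [[0,0,30],[0,0,0],1],
  ],
)

```text
clock: 30.75
tcp_pos: [0.5343, 0.1623, 0.1048]
orientation: [0.001, -0.053, 0.999, 0.0]
wrist_force: [-0.8, 0.3, -0.1]
finger_gap: 0.0227
grip_force: 34.6
```

```bash
python3 -c "
from h import *
go(.5345,.1624,.0735,186)"
```

```text
t 30.75 tcp [0.5343 0.1623 0.1048] shift [-0.1  0.1 31.3] turn [-0.    0.01  0.01] gap 0.0227
```

Request:
move_arm(
  targets=[
    [[0,0,15],[0,0,0],1],
    [[0,0,31],[0,0,0],1],
    [[0,0,31],[0,0,0],1],
    [[0,0,31],[0,0,0],1],
  ],
)

```text
clock: 31.25
tcp_pos: [0.5336, 0.1618, 0.0723]
orientation: [-0.001, -0.053, 0.999, -0.0]
wrist_force: [-0.4, -0.3, 0.2]
finger_gap: 0.0227
grip_force: 34.6
```

Request:
move_arm(
  targets=[
    [[0,0,0],[0,0,0],0.2],
    [[0,0,0],[0,0,0],0],
    [[0,0,0],[0,0,0],0],
    [[0,0,-20],[0,0,0],0],
    [[0,0,-80],[0,0,0],0],
  ],
)

```text
clock: 31.88
tcp_pos: [0.5314, 0.1614, 0.1505]
orientation: [-0.004, -0.053, 0.999, -0.0]
wrist_force: [1.5, 0.3, 0.1]
finger_gap: 0.0428
grip_force: 0.0
```

Request:
move_arm(
  targets=[
    [[0,-60,-30],[0,0,0],0],
    [[0,-120,-60],[0,0,0],0],
    [[0,-180,-60],[0,0,0],0],
    [[0,-240,-60],[0,0,0],0],
    [[0,-280,-60],[0,0,0],0],
  ],
)

```text
clock: 32.5
tcp_pos: [0.5636, -0.1193, 0.2132]
orientation: [0.0, -0.052, 0.999, -0.0]
wrist_force: [0.5, 0.1, -0.0]
finger_gap: 0.0423
grip_force: 0.0
```

```bash
python3 -c "
from h import *
p=env.read_camera('scene'); q=env.read_camera('top'); save(p,'s7.png',(280,150,440,270),5); save(q,'t7.png',(200,140,400,260),4)
for t in 'knob_small knob_medium knob_large knob_pointer meter tape'.split():
  for c in(p,q):
    print(t,[(round(r['confidence'],2),np.round(r['centre'],3).tolist()) for r in env.landmark_of(t,c)[:3]])"
```

```text
knob_small [(0.71, [0.586, -0.031, -0.007]), (0.67, [0.532, 0.164, 0.061])]
knob_small [(0.45, [0.585, -0.028, -0.004]), (0.39, [0.534, 0.166, 0.062])]
knob_medium [(0.72, [0.545, 0.072, 0.063]), (0.66, [0.401, 0.109, 0.002])]
knob_medium [(0.56, [0.543, 0.072, 0.059])]
knob_large [(0.75, [0.521, 0.343, 0.06])]
knob_large [(0.58, [0.526, 0.251, 0.062]), (0.42, [0.357, 0.376, -0.0])]
knob_pointer [(0.76, [0.527, 0.253, 0.063]), (0.32, [0.545, 0.071, 0.062])]
knob_pointer []
meter [(0.73, [0.466, 0.559, -0.0])]
meter [(0.97, [0.464, 0.557, 0.0])]
tape [(0.85, [0.359, 0.374, -0.0])]
tape [(0.57, [0.358, 0.375, -0.0])]
```

View pics/s7.png

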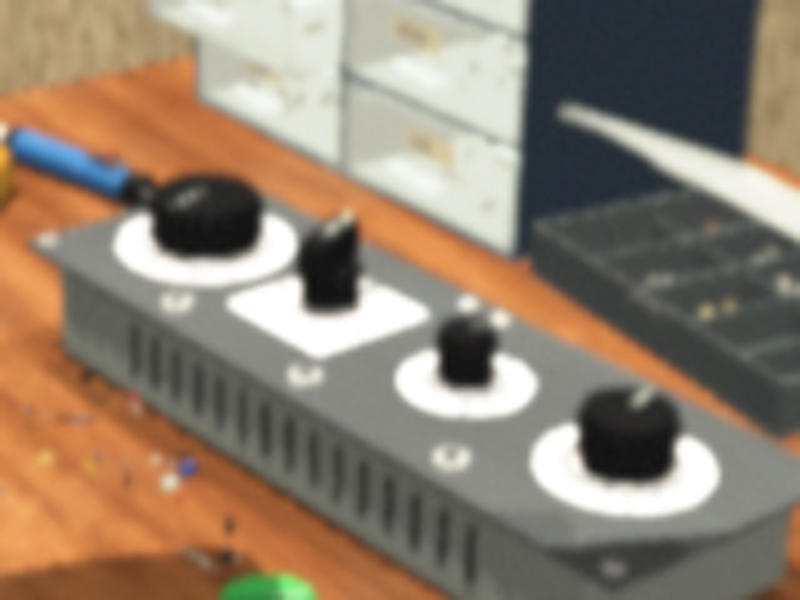

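View pics/t7.png

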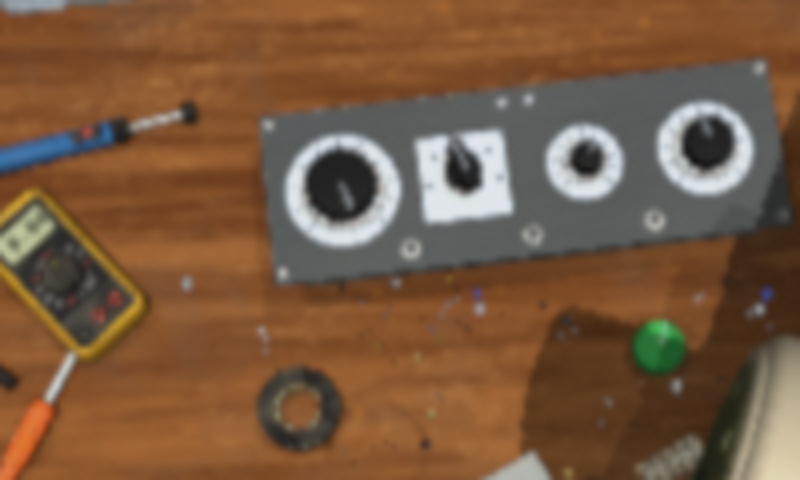

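In both pictures all four knobs sit level and centred on their own dials: large at t7 px (342,187), pointer (463,165), small (586,158) and medium (707,145). The meter and tape have not moved.

Request:
move_arm(
  targets=[
    [[0,0,0],[0,0,0],0],
    [[0,0,0],[0,0,0],0],
    [[0,0,0],[0,0,0],0],
  ],
)

```text
clock: 33.58
tcp_pos: [0.5634, -0.1166, 0.2128]
orientation: [0.0, -0.053, 0.999, -0.0]
wrist_force: [-0.3, -0.2, 0.3]
finger_gap: 0.0423
grip_force: 0.0
```

```bash
python3 -c "
from workcell import env
print(env.hand_in())"
```

```text
the job is handed in; nothing more can be done
None
```

The job is handed in: all four knobs are on their own shafts and look fully seated in the final pictures, and the meter and tape were not moved; it took about 34 s.

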